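# Third hand for a casket rail at the sprung fence

### The arm

A 6-joint arm with a two-finger parallel gripper is mounted at the origin on the work surface. World frame = base frame: x ahead of the robot, y to its left, z up, the work surface at z = 0. Lengths are in mm, angles in rad, forces in N, time in s.
With the tool pointing down it reaches from about 300 to 775 mm from the base axis. Payload 14.6 kg.
Tool frame: the origin (TCP) lies at the very end of the fingers, on their centre line; the grasp point (between the pads) lies 19 mm behind it; z points along the fingers, y is the line along which they close (so a half turn about z gives the same grasp; the last joint's range is limited). The gripper opens to 94 mm and grips with 3 to 60 N. Pads are 16 mm wide; open, the fingers measure 119 mm over their backs; the gripper's body (75 mm by 177 mm) begins 78 mm behind the grasp point.
Start: joints at [-1.412, 0.3, 1.521, -0, 1.321, -0.067], TCP at [123.131, -536.03, 205.446] pointing down, gripper open.
Joint ranges: [-3.03, 3.03], [-0.79, 2.21], [0.23, 2.52], [-1.04, 4.18], [0, 3.07], [-2.55, 2.55]. Speed limits (rad/s): [2.22, 2.22, 2.57, 3.14, 3.14, 3.14].

### API

Orientations are given as [roll, pitch, yaw] about the fixed x, y, z axes, in that order (R = Rz(yaw) Ry(pitch) Rx(roll)).
In Python, from cell import manip, camera, get_calibration gives the robot as it stands.
- The arm moves only by the tool arm_command, never from a script. Its argument "targets" is a list of rows, each an object of numbers: "hand": the opening, from -1 (shut) to 1 (fully open), so that 0 is half open; "x", "y", "z": the shift along the tool's x, y, z in m; "yaw": the turn about the tool's z in rad. In form: [{"hand": .., "x": .., "y": .., "z": .., "yaw": ..}, ...]. A call has 1 to 10 rows; each row shifts and turns the commanded pose from where the row before left it, along the tool's axes as they then stand; what a row does not reach is not made up. A row lasts 1/10 s, in which the tool goes at most 50 mm and 8.59 degrees, less where a joint would pass 70% of its speed; a pose out of reach is approached as far as the arm can. A call is refused whole if a number of a shift passes 0.05 or a number of a turn 0.15, either way. A call with a gripper value outside its range is refused whole. The fingers move at their own pace and stop on an object; "newtons" is the grip in N (left out, the last holds). Time passes only in rows, so rows that do not move let the fingers close. It gives the time, the measured TCP pose, the force, the opening and the grip force at its end, in the units of the state.
- manip.read_state(): the state, without advancing time (a new reading comes with each control period).
- camera(name): name is "side" or "top" or "wrist"; returns the picture (384x512x3 uint8, red, green, blue); there is no depth.
- get_calibration(name): a dict with "K" (3x3 intrinsics, pixels), "cam_to_world" (4x4, takes a point from camera to world coordinates). Camera axes: x right, y up, looking along -z (the intrinsics and any distortion apply to the point x, -y, -z); pixel columns grow to the right and rows downward; lengths in mm; the calibration is good to about 2 mm. The wrist camera is an equidistant fisheye: a pixel r from the principal point sees the ray r / f radians off the axis. A picture is of the moment at which its call begins: read the wrist's pose just before it. get_calibration takes no time and is no camera call; for the wrist camera it gives the pose at the moment of the call.
- manip.sign_off(): hands the job in; it is judged then, once.
The state is a dict: "clock": time; "joints": joint angles; "qd": joint speeds; "effort": joint torques, N m; "eef_pos": TCP position; "eef_rot": TCP orientation; "wrist_force": force on the tool from outside, world axes, zero at the start; "moment": the same for the moment, N m; "finger_gap": finger opening in mm; "finger_force": force on a finger pad.
Only numpy, scipy, OpenCV 4.12 (cv2) and the standard library are available. Lean on these libraries where they do the work, as an engineer would, in place of code of your own. Each camera call takes 0.05 s, during which the arm holds its last target. There are 200 camera calls.

### The job

A colleague is about to screw the hinge onto a new casket rail and needs a third hand: press the round brass-capped stop of the aluminium fixture fully down into the bed, then bring the long lacquered rail from the desk onto the bed, lying flat as it lies now, and ease its plain end (the one without the brass knuckle) square and centred against the sprung steel fence. Press it into the fence with a steady 12 newtons or so (never under 8 or over 16 once you are holding; 12 is half of the fence's spring travel) and finish while still holding it there, without letting go. Leave the short rail and the other things on the desk where they are, and do not ram the fence.

Things in the scene. Friction and masses are not known exactly. Their poses are not given: they have to be found in the camera images.
- fixture: Fixed aluminium fixture: flat bed 260 (x) x 100 (y) x 30 mm high without side walls, origin at the centre of its underside, bed surface at z = 30 mm in its frame. Its +x points to the fence end, where a dark spring post 12 mm thick, 76 mm wide stands (x 118 to 130 mm), 76 mm above the desk. Bolted down, but in a different place and heading each time.
- fence: Sprung upright steel plate on the bed, 12 mm thick, 56 wide (y), 44 tall. Origin at the foot of its pressing face, mid-width, on the bed; axes as the fixture's; the face looks to -x. At rest at x 85, y 0, z 30 mm in the fixture's frame. Pushed to +x it yields up to 16 mm: 4 N to start, then 1 N per mm (8 N at 4 mm, 12 N at 8 mm, 16 N at 12 mm); it springs back.
- stop (a joint): How far the retractable stop has been pressed down, in m: 0 is fully up (top 16 mm above the bed), 0.0155 is fully home (0.5 mm above the bed). A detent slide: it needs about 5 N to move and stays where it is left; it may start up to 3 mm down. Up, it blocks the way of the long rail to the fence.
- stop_top (a point): Centre of the top of the stop's round brass cap, 20 mm in diameter; it stands in the middle of the bed's width at x = 10 mm in the fixture's frame and moves straight down.
- rail: Long burgundy lacquered wooden rail, loose, about 130 g: block 110 (x) x 36 (y) x 40 mm tall, origin at the centre of its underside. A brass knuckle (12 mm diameter, 30 mm long, across) sticks out 11 mm from its -x end, 30 mm above its underside, with a brass leaf on the top near it; the +x end is plain.
- rail_end (a point): Centre of the long rail's plain end face: 55 mm along +x from the rail's origin, 20 mm above its underside.
- short_rail: Bystander: a rail of the same make but only 60 mm long, 36 mm wide, 40 mm tall, with its own brass knuckle at its -x end. Origin at the centre of its underside. Leave it.
- loupe: Bystander: silver-rimmed loupe lying flat, lens 42 mm in diameter, 12 mm tall, with a handle reaching 94 mm towards -x. Origin under the lens centre.
- egg: Bystander: milky quartz egg on a low brass foot, 46 mm wide, 62 mm tall. Origin at the centre of its underside.
- bowl: Bystander: white porcelain sorting bowl, 110 mm in diameter, 40 mm tall. Origin at the centre of its underside.
- tweezer: Bystander: steel tweezer lying flat, 123 mm long, 6 mm thick, tips to +x. Origin near the middle of its length, underneath.
- casket: Bystander, fixed: burgundy gem casket 160 (x) x 220 (y) x 80 mm tall, with a brass lid standing open above its +x rim to about 250 mm. Origin at the centre of its underside.
Not all that is in view belongs to the job. What is shaped like the rail but blue, orange or red is not meant.

How it is judged (in metres and radians):
On the way, in this order (a step that is already met when the one before it is completed fails the run):
1. the stop is pressed down into the bed (value of joint stop above 0.012 m), for 0.2 s.
2. the long rail is on the bed, flat, plain end towards the fence (z of rail in the frame of fixture between 0.025 and 0.036 m and y of rail in the frame of fixture between -0.03 and 0.03 m and x of rail_end in the frame of fixture between 0 and 0.105 m and angle between rail's own z axis and vertical below 0.1 rad), for 0.2 s.
At the end, for the whole second after the job is handed in: Stop down (at least 12 of 15.5 mm); the long rail flat on the bed (within 5 mm, 0.1 rad) with its plain end on the fence, square within 0.12 rad and centred within 12 mm; contact force between rail and fence 8 to 16 N; the fingers still on the rail (over 4 N) and the rail at rest (value of joint stop above 0.012 m and z of rail in the frame of fixture between 0.026 and 0.035 m and y of rail_end in the frame of fence between -0.012 and 0.012 m and x of rail_end in the frame of fence between -0.005 and 0.004 m and angle between the x axis of rail and the x axis of fixture, either way round below 0.12 rad and angle between rail's own z axis and vertical below 0.1 rad and contact force between rail and fence between 8 and 16 N and contact force between the fingers and rail above 4 N and linear speed of rail below 0.01 m/s); the arm keeps its last pose, push and grip.
It fails at once if a bystander is moved more than 20 mm (distance of any of loupe, egg, bowl, tweezer, short_rail from where it was at the start of the episode above 0.02 m).
It fails at once if the fence is rammed (over 40 N) (contact force between rail and fence above 40 N).
It also fails if it takes over 51 s, if anything falls off the work surface, if the arm or the gripper's body presses on something with over 40 N, if the wrist force passes 120 N, or if a joint passes its speed limit or range.

## Working session

There is one attempt and no reset: what is moved stays moved. The work goes in short steps, Python scripts to look and compute and a tool call to move; the robot and the scene stay as the last step left them, time stands still between calls to the robot, and variables do not carry over. Pictures are saved under pics/ and viewed, at most 10 in all, crops included, and the job is handed in when it is done.

Besides the shell and the picture viewer there is one more tool, called as name(argument=value, ...) on one line, values as JSON. arm_command: Moves the arm, as the interface text tells. Its arguments: {"type":"object","properties":{"targets":{"type":"array"},"newtons":{"type":"number"}},"required":["targets"]}

```bash
mkdir -p pics
python3 - <<'E'
from cell import manip,camera,get_calibration
import cv2,numpy as np
for n in ["top","side"]:
    im=camera(n); cv2.imwrite(f"pics/{n}0.png",im[:,:,::-1]); np.save(f"pics/{n}0.npy",im)
    c=get_calibration(n); print(n,{k:(np.round(v,3).tolist() if hasattr(v,'__len__') and not isinstance(v,str) else v) for k,v in c.items()})
print(manip.read_state())
a=cv2.imread("pics/top0.png");
cv2.imwrite("pics/t.png",cv2.resize(a,(800,600)))
E
```

```text
top {'K': [[383.253, 0.0, 261.145], [0.0, 383.253, 189.977], [0.0, 0.0, 1.0]], 'cam_to_world': [[0.004, 0.996, -0.084, 462.41], [-1.0, 0.006, 0.022, 7.959], [0.022, 0.084, 0.996, 1228.836], [0.0, 0.0, 0.0, 1.0]]}
side {'K': [[450.921, 0.0, 254.273], [0.0, 450.921, 192.027], [0.0, 0.0, 1.0]], 'cam_to_world': [[-0.915, 0.25, -0.317, 28.061], [-0.403, -0.545, 0.735, 1256.376], [0.011, 0.801, 0.599, 1082.669], [0.0, 0.0, 0.0, 1.0]]}
{'clock': 0.1, 'joints': array([-1.41163484e+00,  3.00400097e-01,  1.52154014e+00, -9.24412089e-06,
        1.32070130e+00, -6.66047095e-02]), 'qd': array([ 0.00287981, -0.00017712, -0.00152892,  0.00152716,  0.00025329,
        0.00077424]), 'effort': array([ 1.94204833e-03, -5.32638359e+01, -3.53283656e+01,  7.09301513e-02,
        2.34563492e-02, -6.66594178e-05]), 'eef_pos': array([ 123.07252998, -535.8016113 ,  204.94259492]), 'eef_rot': array([-3.14054550e+00, -6.08747273e-05,  2.25768454e-01]), 'wrist_force': array([ 0.33342753, -0.48439481, -0.7314285 ]), 'moment': array([-0.00827207,  0.03911122, -0.03852684]), 'finger_force': 0.0, 'finger_gap': 93.75631589683873}
```

View pics/t.png

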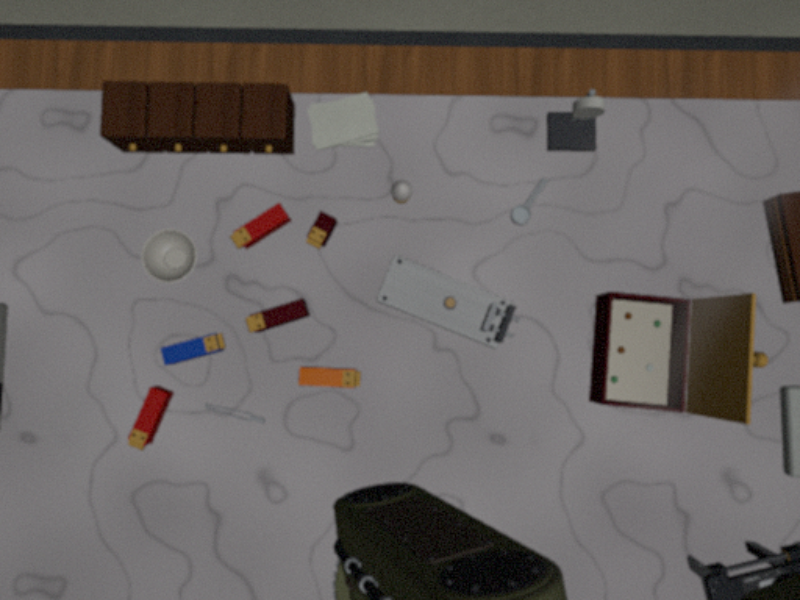

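View pics/side0.png

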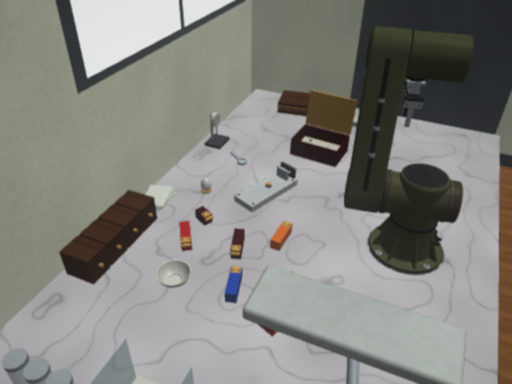

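The top view (800 px scale) shows these rail-like things:
- Dark burgundy long rail at (280,315), knuckle on the left and plain end on the right at (308,308).
- Dark burgundy short rail at (321,229).
- Bright red at (260,226) and (150,416), blue at (193,348), orange at (330,377).

By the description the one at (280,315) is the rail. The fixture is at (447,302), with its fence to the right at (497,320) and its stop at (450,302).

```bash
cat > h.py <<'E'
import numpy as np,cv2
from cell import manip,camera,get_calibration
def ray(c,u,v,fish=False):
    K=np.array(c["K"]);T=np.array(c["cam_to_world"])
    x=(u-K[0,2])/K[0,0];y=(v-K[1,2])/K[1,1]
    if fish:
        r=np.hypot(x,y);s=np.sin(r)/max(r,1e-9);d=np.array([x*s,-y*s,-np.cos(r)])
    else: d=np.array([x,-y,-1])
    return T[:3,3],T[:3,:3]@d
def onplane(c,u,v,z,fish=False):
    o,d=ray(c,u,v,fish);return o+d*(z-o[2])/d[2]
def cross(c1,p1,c2,p2,f1=False,f2=False):
    o1,d1=ray(c1,*p1,f1);o2,d2=ray(c2,*p2,f2)
    t=np.linalg.lstsq(np.c_[d1,-d2],o2-o1,rcond=None)[0]
    a,b=o1+t[0]*d1,o2+t[1]*d2
    return (a+b)/2,np.linalg.norm(a-b)
E
python3 - <<'E'
from h import *
im=np.load("pics/top0.npy");c=get_calibration("top")
hsv=cv2.cvtColor(im,cv2.COLOR_RGB2HSV)
r,g,b=[im[:,:,i].astype(int) for i in range(3)]
def comps(m,lo,box,z,n):
    x0,y0,x1,y1=box;k=np.zeros_like(m);k[y0:y1,x0:x1]=m[y0:y1,x0:x1]
    cs,_=cv2.findContours(k.astype(np.uint8),0,2)
    for q in cs:
        if cv2.contourArea(q)<lo: continue
        bx=cv2.boxPoints(cv2.minAreaRect(q))
        w=np.array([onplane(c,*p,z)[:2] for p in bx])
        e=np.linalg.norm(np.roll(w,-1,0)-w,axis=1);i=np.argmax(e);d=w[(i+1)%4]-w[i]
        print(n,"px",bx.mean(0).round(1),"w",w.mean(0).round(1),"size",e[:2].round(1),"ang",round(np.degrees(np.arctan2(d[1],d[0])),1))
print(im[201,185],im[205,165],im[193,265],im[193,288],im[220,240])
comps((r<110)&(r-b>12),20,(155,185,200,215),40,"burg")
comps((r-b>45),10,(155,185,200,215),40,"brass")
comps((r-b>12),10,(155,185,200,215),40,"all")
comps((r-b>25),5,(240,160,330,225),44,"stopcap")
# bed: bluish vs desk
comps((g-r>4)&(g>90),200,(235,155,335,230),30,"bed")
comps((im.max(2)<70),5,(300,180,335,225),76,"post")
z=np.vstack([cv2.resize(im[180:220,150:210],(780,520),interpolation=2)]);y=cv2.resize(im[155:230,235:340],(800,571),interpolation=2)
cv2.imwrite("pics/c1.png",np.vstack([cv2.resize(z,(440,290)),cv2.resize(y,(440,310))])[:,:,::-1])
E
```

```text
[62 20 29] [137 112  60] [129 130 129] [132 111  78] [125 121 126]
burg px [177.8 201.5] w [525.4 239.8] size [111.4  36.4] ang -72.2
brass px [163.7 206. ] w [511.5 283. ] size [34.8 32.4] ang -71.0
all px [176.2 202. ] w [523.9 244.6] size [121.4  36.4] ang -72.1
stopcap px [287.5 193.5] w [551.9 -99.5] size [15.6 15.6] ang 179.9
post px [322.3 206.9] w [ 509.5 -201.9] size [72.1 14. ] ang -22.3
```

View pics/c1.png

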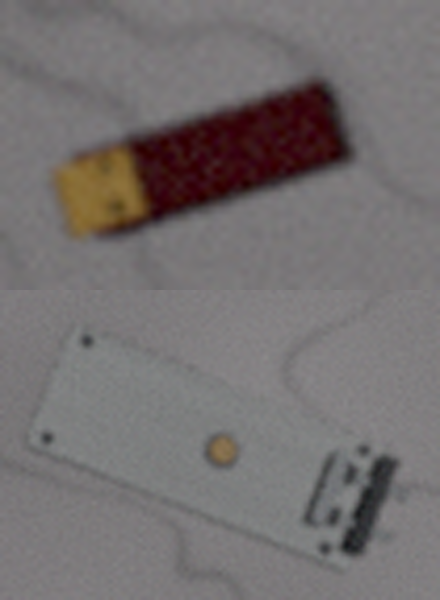

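The crop confirms the burgundy block (111 x 36 mm) with brass at its left end and the plain end on the right. The fixture shows the stop cap, four screws, and the fence with the post behind it on the right.

Run:
```python
from h import *
im=np.load("pics/top0.npy");c=get_calibration("top")
f=lambda p:(235+p[0]*105/440-.5,155+(p[1]-290)*75/310-.5)
h=[onplane(c,*f(p),30)[:2] for p in [(87,341),(47,438),(363,450),(324,548)]]
k=[onplane(c,*f(p),30)[:2] for p in [(80,325),(30,440),(345,570)]]
print("holes",np.round(h,1),"mean",np.mean(h,0)); print("corners",np.round(k,1),np.linalg.norm(k[0]-k[1]),np.linalg.norm(k[1]-k[2]),"centre",(k[0]+k[2])/2)
for a,b in [(h[0],h[2]),(h[1],h[3]),(k[1],k[2])]: d=b-a;print(np.degrees(np.arctan2(d[1],d[0])))
for a,b in [(h[0],h[1]),(k[0],k[1]),(h[2],h[3])]: d=b-a;print("cross",np.degrees(np.arctan2(d[1],d[0])))
ci=cv2.cvtColor(im,cv2.COLOR_RGB2GRAY)
print("cap@44",onplane(c,287.5,193.5,44),onplane(c,287.5,193.5,46),"@43")
```

```text
holes [[ 636.7    0.9]
 [ 562.2   30.5]
 [ 554.5 -206.9]
 [ 479.9 -177. ]] mean [558.32803205 -88.10745048]
corners [[ 649.     6.3]
 [ 560.6   43.2]
 [ 463.3 -192.6]] 95.75423688371804 255.0239515767801 centre [556.16921687 -93.14591623]
-111.58973091808278
-111.6577564159333
-112.43031573666525
cross 158.36559593523316
cross 157.3346409217483
cross 158.14965501606935
cap@44 [551.89603451 -99.54647546  44.        ] [551.74498183 -99.36500686  46.        ] @43
```

arm_command(targets=[{"hand": -1,"x": 0.04,"y": -0.03,"z": 0,"yaw": -0.14},{"hand": -1,"x": 0.04,"y": -0.03,"z": 0,"yaw": -0.14},{"hand": -1,"x": 0.04,"y": -0.03,"z": 0,"yaw": -0.14},{"hand": -1,"x": 0.045,"y": -0.02,"z": 0,"yaw": -0.14},{"hand": -1,"x": 0.045,"y": -0.02,"z": 0,"yaw": -0.14},{"hand": -1,"x": 0.045,"y": 0.0,"z": 0,"yaw": -0.14},{"hand": -1,"x": 0.045,"y": 0.0,"z": 0,"yaw": -0.14}], newtons=30)

```text
clock: 0.8
eef_pos: [293.5, -243.9, 205.5]
eef_rot: [3.141, 0.0, 1.211]
wrist_force: [0.5, -0.9, -0.1]
finger_gap: 41.7
finger_force: 0.0
```

arm_command(targets=[{"hand": -1,"x": 0.0323,"y": 0.0273,"z": 0,"yaw": 0.019},{"hand": -1,"x": 0.0323,"y": 0.0273,"z": 0,"yaw": 0},{"hand": -1,"x": 0.0323,"y": 0.0273,"z": 0,"yaw": 0},{"hand": -1,"x": 0.0323,"y": 0.0273,"z": 0,"yaw": 0},{"hand": -1,"x": 0.0323,"y": 0.0273,"z": 0,"yaw": 0},{"hand": -1,"x": 0.0323,"y": 0.0273,"z": 0,"yaw": 0},{"hand": -1,"x": 0.0323,"y": 0.0273,"z": 0,"yaw": 0},{"hand": -1,"x": 0,"y": 0,"z": 0,"yaw": 0}])

```text
clock: 1.6
eef_pos: [556.7, -104.4, 204.1]
eef_rot: [-3.14, -0.0, 1.19]
wrist_force: [-1.1, 0.1, 0.1]
finger_gap: 0.3
finger_force: 0.0
```

Run:
```python
from h import *
c=get_calibration("wrist");im=camera("wrist");np.save("pics/w1.npy",im)
cv2.imwrite("pics/w1.png",im[:,:,::-1]);print(c);s=manip.read_state();print(s["eef_pos"],s["eef_rot"],s["clock"])
```

```text
{'K': array([[297.31863964,   0.        , 250.64556632],
       [  0.        , 297.31863964, 191.67926367],
       [  0.        ,   0.        ,   1.        ]]), 'cam_to_world': array([[ 9.28563765e-01,  3.58176008e-01,  9.73615990e-02,
         5.85486233e+02],
       [-3.71170676e-01,  8.96955186e-01,  2.40215994e-01,
        -3.59432161e+01],
       [-1.28938525e-03, -2.59193639e-01,  9.65824516e-01,
         3.82792582e+02],
       [ 0.00000000e+00,  0.00000000e+00,  0.00000000e+00,
         1.00000000e+00]])}
[ 555.10523803 -105.57933805  204.17020702] [-3.13960870e+00  2.21532445e-04  1.18909346e+00] 1.65
```

View pics/w1.png

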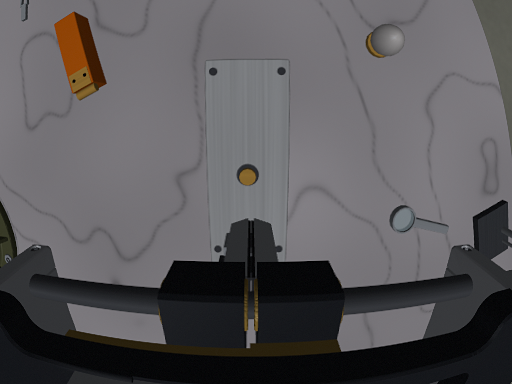

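Wrist view: bed spans columns 206–290, screws at (213,71), (281,71), (218,248) and (278,248), stop cap at (247,176), closed fingers at about (250,225). The fence is hidden behind the gripper.

Run:
```python
from h import *
im=np.load("pics/w1.npy").astype(int)
from cell import manip
c={'K':[[297.3186,0,250.6456],[0,297.3186,191.6793],[0,0,1]],'cam_to_world':[[.928563765,.358176008,.097361599,585.486],[-.371170676,.896955186,.240215994,-35.943],[-.001289385,-.259193639,.965824516,382.793],[0,0,0,1]]}
def cen(m,b):
    x0,y0,x1,y1=b;v,u=np.nonzero(m[y0:y1,x0:x1]);return u.mean()+x0,v.mean()+y0,len(u)
r,b=im[:,:,0],im[:,:,2]
x,y,n=cen(r-b>35,(230,160,265,195));print("cap",x,y,n)
for z in (43,46): print(onplane(c,x,y,z,True).round(1))
dk=im.max(2)<75
H=[]
for bx in [(206,64,220,78),(274,64,288,78),(212,242,223,254),(272,242,284,254)]:
    u,v,n=cen(dk,bx);p=onplane(c,u,v,30,True);H.append(p[:2]);print(round(u,1),round(v,1),n,p.round(1))
H=np.array(H);m=H.mean(0)
d=(H[2]+H[3]-H[0]-H[1])/2;a=np.arctan2(d[1],d[0]);e=np.array([np.cos(a),np.sin(a)])
print("spacing",np.linalg.norm(d),np.linalg.norm(H[0]-H[1]),"ang",a,np.degrees(a),"mean",m,"stop",m+10*e)
```

```text
cap 247.1216216216216 176.55405405405406 222
[ 554.2 -101.9   43. ]
[ 554.5 -101.4   46. ]
212.7 71.1 47 [563.   28.8  30. ]
281.1 70.7 48 [637.5  -0.8  30. ]
217.4 248.5 33 [ 480.4 -179.5   30. ]
275.5 248.2 78 [ 551.7 -207.3   30. ]
spacing 223.77366032671753 80.16013310058416 ang -1.956148551245414 -112.07905608699265 mean [558.14774723 -89.68304087] stop [554.38889168 -98.94970181]
```

arm_command(targets=[{"hand": -1,"x": 0.0043,"y": -0.003,"z": 0.048,"yaw": -0.002},{"hand": -1,"x": 0,"y": 0,"z": 0.048,"yaw": 0},{"hand": -1,"x": 0,"y": 0,"z": 0.048,"yaw": 0},{"hand": -1,"x": 0,"y": 0,"z": 0.005,"yaw": 0},{"hand": -1,"x": 0,"y": 0,"z": 0,"yaw": 0}])

```text
clock: 2.15
eef_pos: [552.7, -102.2, 57.0]
eef_rot: [-3.14, 0.0, 1.188]
wrist_force: [-0.3, -0.2, 0.7]
finger_gap: 0.2
finger_force: 0.0
```

arm_command(targets=[{"hand": -1,"x": 0.001,"y": 0.001,"z": 0.006,"yaw": 0},{"hand": -1,"x": 0,"y": 0,"z": 0.004,"yaw": 0},{"hand": -1,"x": 0,"y": 0,"z": 0.004,"yaw": 0},{"hand": -1,"x": 0,"y": 0,"z": 0.004,"yaw": 0},{"hand": -1,"x": 0,"y": 0,"z": 0.004,"yaw": 0},{"hand": -1,"x": 0,"y": 0,"z": 0.002,"yaw": 0},{"hand": -1,"x": 0,"y": 0,"z": 0,"yaw": 0},{"hand": -1,"x": 0,"y": 0,"z": 0,"yaw": 0}])

```text
clock: 2.95
eef_pos: [554.4, -101.1, 32.4]
eef_rot: [-3.141, 0.0, 1.189]
wrist_force: [1.8, -1.1, 3.1]
finger_gap: 0.4
finger_force: 1.2
```

arm_command(targets=[{"hand": -1,"x": 0,"y": 0,"z": 0.001,"yaw": 0},{"hand": -1,"x": 0,"y": 0,"z": 0.001,"yaw": 0},{"hand": -1,"x": 0,"y": 0,"z": 0,"yaw": 0},{"hand": -1,"x": 0,"y": 0,"z": 0,"yaw": 0}])

```text
clock: 3.35
eef_pos: [554.5, -101.1, 30.7]
eef_rot: [-3.142, -0.0, 1.189]
wrist_force: [-0.5, 0.6, 7.5]
finger_gap: 0.5
finger_force: 3.8
```

arm_command(targets=[{"hand": -1,"x": 0,"y": 0,"z": 0.001,"yaw": 0},{"hand": -1,"x": 0,"y": 0,"z": 0,"yaw": 0},{"hand": -1,"x": 0,"y": 0,"z": 0,"yaw": 0},{"hand": -1,"x": 0,"y": 0,"z": -0.04,"yaw": 0},{"hand": -1,"x": 0,"y": 0,"z": -0.045,"yaw": 0},{"hand": -1,"x": 0,"y": 0,"z": -0.045,"yaw": 0},{"hand": 1,"x": 0.0382,"y": -0.0192,"z": -0.02,"yaw": 0},{"hand": 1,"x": 0.0382,"y": -0.0192,"z": -0.02,"yaw": 0},{"hand": 1,"x": 0.0382,"y": -0.0192,"z": 0,"yaw": 0}])

```text
clock: 4.25
eef_pos: [543.8, 28.0, 201.7]
eef_rot: [3.139, -0.001, 1.188]
wrist_force: [0.8, 0.6, 0.5]
finger_gap: 20.8
finger_force: 0.0
```

Run:
```python
from h import *
im=camera("top");np.save("pics/top1.npy",im);cv2.imwrite("pics/c2.png",cv2.resize(im[155:230,235:340],(525,375),interpolation=2)[:,:,::-1])
c=get_calibration("wrist");im=camera("wrist");np.savez("pics/w2.npz",im=im,**c);cv2.imwrite("pics/w2.png",im[:,:,::-1])
```

```text
(no output)
```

View pics/w2.png

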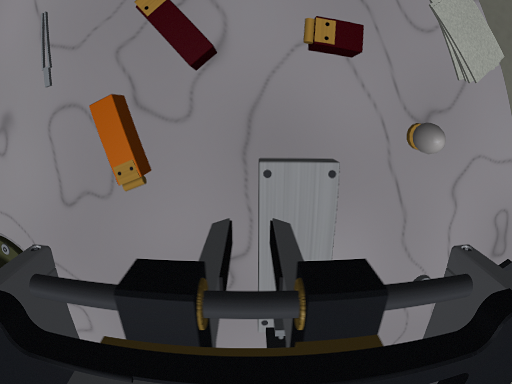

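The wrist view shows the long rail at the top (180,35), the short rail at (335,37) and the orange decoy at (122,142). Moving on over the long rail.

arm_command(targets=[{"hand": 1,"x": 0.0382,"y": -0.0192,"z": 0,"yaw": 0},{"hand": 1,"x": 0.0382,"y": -0.0192,"z": 0,"yaw": 0},{"hand": 1,"x": 0.0382,"y": -0.0192,"z": 0,"yaw": 0},{"hand": 1,"x": 0.0382,"y": -0.0192,"z": 0,"yaw": 0},{"hand": 1,"x": 0.0382,"y": -0.0192,"z": 0,"yaw": -0.139},{"hand": 1,"x": 0,"y": 0,"z": 0,"yaw": -0.139},{"hand": 1,"x": 0,"y": 0,"z": 0,"yaw": -0.139},{"hand": 1,"x": 0,"y": 0,"z": 0,"yaw": -0.139},{"hand": 1,"x": 0,"y": 0,"z": 0,"yaw": -0.138},{"hand": 1,"x": 0,"y": 0,"z": 0,"yaw": 0}])

```text
clock: 5.35
eef_pos: [525.7, 239.0, 198.6]
eef_rot: [-3.14, 0.0, 1.885]
wrist_force: [0.2, 0.1, 0.7]
finger_gap: 94.3
finger_force: 0.0
```

Run:
```python
from h import *
s=manip.read_state();c=get_calibration("wrist");im=camera("wrist");np.savez("pics/w3.npz",im=im,**c);cv2.imwrite("pics/w3.png",im[:,:,::-1])
print(s["eef_pos"],s["eef_rot"])
i=im.astype(int);r,b=i[:,:,0],i[:,:,2]
m=(r-b>12);m[:80]=0;m[230:]=0;m[:,:150]=0;m[:,350:]=0
cs,_=cv2.findContours(m.astype(np.uint8),0,2)
for q in cs:
    if cv2.contourArea(q)<30: continue
    print(cv2.boundingRect(q),cv2.contourArea(q))
```

```text
[525.73666573 239.04087707 198.60127062] [-3.13967607e+00  1.97762872e-04  1.88471591e+00]
(150, 173, 20, 57) 637.0
(237, 121, 31, 102) 2925.0
```

View pics/w3.png

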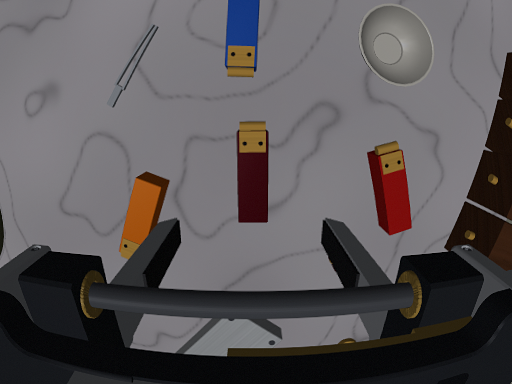

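The rail is centred between the open fingers: columns 238–268, knuckle at row 121, plain end at row 222. Orange and red are about 100 mm off either side, outside the finger sweep.

Run:
```python
from h import *
w=np.load("pics/w3.npz");c={"K":w["K"],"cam_to_world":w["cam_to_world"]};i=w["im"].astype(int)
m=(i[:,:,0]-i[:,:,2]>12)
L=[];R=[]
for v in range(140,215,5):
    u=np.nonzero(m[v,225:285])[0]+225
    L.append(onplane(c,u[0]-.5,v,40,True)[:2]);R.append(onplane(c,u[-1]+.5,v,40,True)[:2])
L=np.array(L);R=np.array(R)
for A in (L,R):
    d=A[-1]-A[0];print("ang",np.arctan2(d[1],d[0]))
print("width",np.linalg.norm((L-R),axis=1).round(1))
col=np.nonzero(m[150:235,246:260].any(1))[0]+150
lo=col[-1]; e=onplane(c,253,lo+.5,40,True)[:2]
M=(L+R)/2;d=M[-1]-M[0];d/=np.linalg.norm(d)
e=M[-1]+d*((e-M[-1])@d)
leaf=[v for v in range(110,140) if m[v,253]][0];k=onplane(c,253,leaf,36,True)[:2]
print("end",lo,e,"axis",d,np.arctan2(d[1],d[0]),"centre",e-55*d,"knuckle-end len",(e-k)@d)
s=manip.read_state();print(s["eef_pos"],s["eef_rot"])
```

```text
ang -1.2523802077691357
ang -1.2433743918342046
width [35.2 35.3 35.3 35.5 34.4 34.5 35.8 35.9 34.9 35.1 35.2 35.4 35.5 35.7
 35.9]
end 222 [544.99517796 187.02284599] axis [ 0.31733637 -0.94831304] -1.2478769754500147 centre [527.54167773 239.18006342] knuckle-end len 120.88132357335834
[525.78100061 239.12908927 198.74419913] [-3.13999076e+00  1.55294683e-04  1.87947520e+00]
```

arm_command(targets=[{"hand": 0.6,"x": 0,"y": 0.0015,"z": 0.047,"yaw": -0.011},{"hand": 0.6,"x": 0,"y": 0,"z": 0.047,"yaw": 0},{"hand": 0.6,"x": 0,"y": 0,"z": 0.047,"yaw": 0},{"hand": 0.6,"x": 0,"y": 0,"z": 0.035,"yaw": 0},{"hand": 0.6,"x": 0,"y": 0,"z": 0.014,"yaw": 0},{"hand": 0.6,"x": 0,"y": 0,"z": 0,"yaw": 0},{"hand": 0.6,"x": 0,"y": 0,"z": 0,"yaw": 0}], newtons=35)

```text
clock: 6.1
eef_pos: [528.2, 240.4, 11.0]
eef_rot: [3.14, -0.0, 1.892]
wrist_force: [0.0, 0.0, 0.6]
finger_gap: 75.2
finger_force: 0.0
```

arm_command(targets=[{"hand": 0.6,"x": 0,"y": 0,"z": 0.004,"yaw": 0},{"hand": -1,"x": 0,"y": 0,"z": 0,"yaw": 0},{"hand": -1,"x": 0,"y": 0,"z": 0,"yaw": 0},{"hand": -1,"x": 0,"y": 0,"z": 0,"yaw": 0},{"hand": -1,"x": 0,"y": 0,"z": 0,"yaw": 0},{"hand": -1,"x": 0,"y": 0,"z": 0,"yaw": 0},{"hand": -1,"x": 0,"y": 0,"z": 0,"yaw": 0},{"hand": -1,"x": 0,"y": 0,"z": 0,"yaw": 0}])

```text
clock: 6.9
eef_pos: [527.4, 240.2, 5.5]
eef_rot: [3.141, 0.0, 1.894]
wrist_force: [-0.9, -1.0, 1.1]
finger_gap: 35.7
finger_force: 35.0
```

arm_command(targets=[{"hand": -1,"x": 0,"y": 0,"z": -0.02,"yaw": 0},{"hand": -1,"x": 0,"y": 0,"z": -0.03,"yaw": 0},{"hand": -1,"x": 0,"y": 0,"z": -0.03,"yaw": 0},{"hand": -1,"x": -0.02,"y": -0.005,"z": -0.03,"yaw": 0},{"hand": -1,"x": -0.035,"y": -0.008,"z": 0,"yaw": 0},{"hand": -1,"x": -0.035,"y": -0.008,"z": 0,"yaw": 0},{"hand": -1,"x": -0.035,"y": -0.008,"z": 0,"yaw": 0},{"hand": -1,"x": -0.035,"y": -0.008,"z": 0,"yaw": 0},{"hand": -1,"x": -0.035,"y": -0.008,"z": 0,"yaw": 0},{"hand": -1,"x": -0.035,"y": -0.008,"z": 0,"yaw": 0}])

```text
clock: 7.9
eef_pos: [549.9, 3.8, 115.3]
eef_rot: [-3.141, -0.0, 1.894]
wrist_force: [0.7, -0.3, -2.1]
finger_gap: 35.6
finger_force: 35.0
```

arm_command(targets=[{"hand": -1,"x": -0.035,"y": -0.008,"z": 0,"yaw": 0},{"hand": -1,"x": -0.035,"y": -0.008,"z": 0,"yaw": 0},{"hand": -1,"x": -0.027,"y": -0.008,"z": 0,"yaw": 0},{"hand": -1,"x": 0,"y": 0,"z": 0,"yaw": 0.1},{"hand": -1,"x": 0,"y": 0,"z": 0,"yaw": 0.12},{"hand": -1,"x": 0,"y": 0,"z": 0,"yaw": 0.12},{"hand": -1,"x": 0,"y": 0,"z": 0,"yaw": 0.12},{"hand": -1,"x": 0,"y": 0,"z": 0,"yaw": 0.12},{"hand": -1,"x": 0,"y": 0,"z": 0,"yaw": 0.12},{"hand": -1,"x": 0,"y": 0,"z": 0,"yaw": 0}])

```text
clock: 8.9
eef_pos: [557.9, -94.3, 115.2]
eef_rot: [-3.141, 0.0, 1.192]
wrist_force: [0.1, -0.2, -0.9]
finger_gap: 35.9
finger_force: 35.0
```

Run:
```python
from h import *
s=manip.read_state();c=get_calibration("wrist");im=camera("wrist");np.savez("pics/w4.npz",im=im,**c)
print(s["eef_pos"],s["eef_rot"],s["finger_gap"],s["wrist_force"])
t=camera("top");np.save("pics/top2.npy",t);sd=camera("side");np.save("pics/side2.npy",sd)
cv2.imwrite("pics/c4.png",np.hstack([im[:,:,::-1],cv2.resize(sd[120:240,200:330],(288,384),interpolation=2)[:,:,::-1]]))
```

```text
[557.92528962 -94.3105737  115.18570861] [-3.14105516e+00  8.99320113e-05  1.19187552e+00] 35.92273558636198 [ 0.09577984 -0.21800754 -0.91896247]
```

View pics/c4.png

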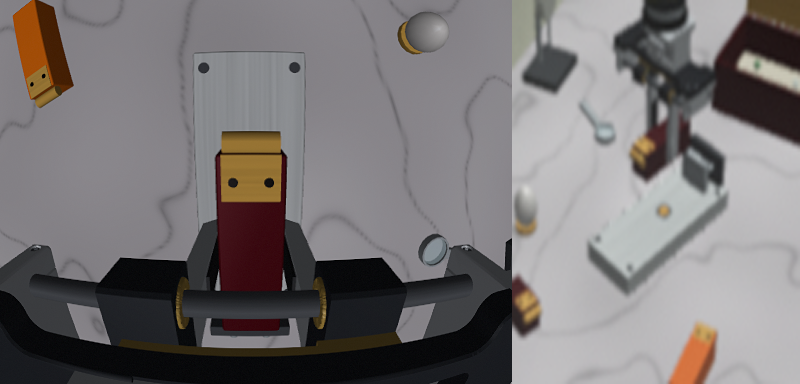

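The left panel (wrist) shows the rail held straight over the bed, columns 218–287, with screws at (204,68) and (295,68). The right panel (side) shows the stop flush with the bed at about (663,211).

Run:
```python
from h import *
w=np.load("pics/w4.npz");c={"K":w["K"],"cam_to_world":w["cam_to_world"]};i=w["im"].astype(int)
P=[]
for x0,y0,x1,y1 in [(195,59,213,77),(286,59,304,77)]:
    v,u=np.nonzero(i[y0:y1,x0:x1].max(2)<75);P.append(onplane(c,u.mean()+x0,v.mean()+y0,30,True)[:2])
P=np.array(P);d=P[0]-P[1];a=np.arctan2(d[1],d[0])-np.pi/2  # left hole is +? 
print(P,np.linalg.norm(d),"perp ang",a,np.degrees(a))
tc=np.array([557.93,-94.31]);h=-1.948
e=np.array([np.cos(h),np.sin(h)]);n=np.array([-e[1],e[0]])
m=P.mean(0);print("TCP from hole mid: along",(tc-m)@e,"lat",(tc-m)@n)
# rail edges
mk=(i[:,:,0]-i[:,:,2]>12)
M=[]
for v in (165,180,195):
    u=np.nonzero(mk[v,205:300])[0]+205;M.append((onplane(c,u[0]-.5,v,150,True)[:2]+onplane(c,u[-1]+.5,v,150,True)[:2])/2)
M=np.array(M);print("rail mid lat",(M-m)@n,"rail x-back rel hole",(M-m)@e)
dd=M[-1]-M[0];print("rail ang",np.arctan2(dd[1],dd[0]))
# bed edges at z=30 
v=100;g=i[v,:,1]-i[v,:,0];print([int(x) for x in g[185:205]],[int(x) for x in g[295:315]])
```

```text
[[ 5.63129058e+02  2.91232064e+01]
 [ 6.37590244e+02 -2.41243393e-01]] 80.04210802952663 perp ang 1.195162190211895 68.47774933275329
TCP from hole mid: along 116.7333750516271 lat 0.6086267124156437
rail mid lat [1.62309983 1.86672394 1.86167679] rail x-back rel hole [67.45778881 75.04558891 82.81126871]
rail ang -1.932462300596045
[-2, -2, -3, -3, -3, -3, -2, -3, 1, 3, 3, 2, 2, 2, 1, 2, 2, 1, 3, 3] [1, 2, 2, 3, 2, 2, 2, 2, 3, 2, -1, -3, -2, -2, -3, -2, -2, -3, -3, -4]
```

arm_command(targets=[{"hand": -1,"x": 0,"y": -0.0012,"z": 0.03,"yaw": 0},{"hand": -1,"x": 0,"y": 0,"z": 0.025,"yaw": 0},{"hand": -1,"x": 0,"y": 0,"z": 0.015,"yaw": 0},{"hand": -1,"x": 0,"y": 0,"z": 0.005,"yaw": 0},{"hand": -1,"x": 0,"y": 0,"z": 0.002,"yaw": 0},{"hand": -1,"x": 0,"y": 0,"z": 0,"yaw": 0},{"hand": -1,"x": 0,"y": 0,"z": 0,"yaw": 0}])

```text
clock: 9.75
eef_pos: [557.5, -94.0, 39.4]
eef_rot: [3.14, -0.0, 1.194]
wrist_force: [-1.1, -0.4, -1.3]
finger_gap: 35.4
finger_force: 35.0
```

arm_command(targets=[{"hand": -1,"x": 0,"y": 0,"z": 0.0015,"yaw": 0},{"hand": -1,"x": 0,"y": 0,"z": 0.001,"yaw": 0},{"hand": -1,"x": 0,"y": 0,"z": 0.001,"yaw": 0},{"hand": -1,"x": 0,"y": 0,"z": 0,"yaw": 0},{"hand": -1,"x": 0,"y": 0,"z": 0,"yaw": 0}])

```text
clock: 10.25
eef_pos: [557.2, -93.9, 35.9]
eef_rot: [3.141, -0.0, 1.194]
wrist_force: [-3.8, 1.3, 9.5]
finger_gap: 36.0
finger_force: 35.0
```

arm_command(targets=[{"hand": -1,"x": 0,"y": 0,"z": -0.0008,"yaw": 0},{"hand": -1,"x": -0.004,"y": 0,"z": 0,"yaw": 0},{"hand": -1,"x": -0.006,"y": 0,"z": 0,"yaw": 0},{"hand": -1,"x": -0.005,"y": 0,"z": 0,"yaw": 0},{"hand": -1,"x": -0.003,"y": 0,"z": 0,"yaw": 0},{"hand": -1,"x": -0.001,"y": 0,"z": 0,"yaw": 0},{"hand": -1,"x": 0,"y": 0,"z": 0,"yaw": 0},{"hand": -1,"x": 0,"y": 0,"z": 0,"yaw": 0}])

```text
clock: 11.05
eef_pos: [550.1, -111.9, 36.0]
eef_rot: [3.141, 0.0, 1.194]
wrist_force: [0.1, -1.4, 5.5]
finger_gap: 36.0
finger_force: 35.0
```

```bash
cat > rd.py <<'E'
from h import *
e=np.array([np.cos(-1.947),np.sin(-1.947)]);o=np.array([558,-91.5])
F=[];p=[]
for k in range(4):
    camera("top");s=manip.read_state();F.append(s["wrist_force"]);p.append(s["eef_pos"])
F=np.mean(F,0);q=np.mean(p,0)
print("push",-F[:2]@e,"lat",F[:2]@[-e[1],e[0]],"Fz",F[2],"pos",q,"along",(q[:2]-o)@e,s["eef_rot"],s["moment"],s["clock"])
E
python3 rd.py
```

```text
push -1.0227790142441655 lat -0.039177865051601944 Fz 5.581514726776728 pos [ 550.09402616 -111.85990146   35.97215681] along 21.840647483697328 [3.14108258e+00 5.15300735e-04 1.19396306e+00] [-0.14715923 -0.06741458 -0.06580311] 11.25
```

arm_command(targets=[{"hand": -1,"x": -0.002,"y": 0,"z": -0.0004,"yaw": 0},{"hand": -1,"x": -0.002,"y": 0,"z": 0,"yaw": 0},{"hand": -1,"x": -0.001,"y": 0,"z": 0,"yaw": 0},{"hand": -1,"x": 0,"y": 0,"z": 0,"yaw": 0},{"hand": -1,"x": 0,"y": 0,"z": 0,"yaw": 0},{"hand": -1,"x": 0,"y": 0,"z": 0,"yaw": 0}])

```text
clock: 11.85
eef_pos: [547.9, -116.3, 36.0]
eef_rot: [-3.141, 0.0, 1.194]
wrist_force: [0.1, -0.4, 0.4]
finger_gap: 35.6
finger_force: 35.0
```

```bash
python3 rd.py
```

```text
push -1.2968325243793308 lat -0.38407020053515367 Fz 0.058030621574490335 pos [ 547.97438232 -116.31053165   36.00099385] along 26.758768444645842 [-3.14130858e+00  1.79972860e-04  1.19381909e+00] [-0.13486355 -0.02510415  0.01334244] 12.05
```

arm_command(targets=[{"hand": -1,"x": -0.001,"y": 0,"z": 0,"yaw": 0},{"hand": -1,"x": -0.001,"y": 0,"z": 0,"yaw": 0},{"hand": -1,"x": -0.001,"y": 0,"z": 0,"yaw": 0},{"hand": -1,"x": 0,"y": 0,"z": 0,"yaw": 0},{"hand": -1,"x": 0,"y": 0,"z": 0,"yaw": 0}])

```text
clock: 12.55
eef_pos: [547.0, -119.0, 36.1]
eef_rot: [3.142, -0.0, 1.194]
wrist_force: [0.5, -0.0, -1.6]
finger_gap: 35.9
finger_force: 35.0
```

```bash
python3 rd.py
```

```text
push 0.1709145859997318 lat 0.08615750084143502 Fz -1.726041929509567 pos [ 547.04295667 -118.99258528   36.14126816] along 29.595454142872043 [ 3.14158663e+00 -1.33812222e-05  1.19382669e+00] [-0.05663187 -0.05840763 -0.02057728] 12.75
```

arm_command(targets=[{"hand": -1,"x": -0.001,"y": 0,"z": 0.0003,"yaw": 0},{"hand": -1,"x": -0.001,"y": 0,"z": 0,"yaw": 0},{"hand": -1,"x": 0,"y": 0,"z": 0,"yaw": 0},{"hand": -1,"x": 0,"y": 0,"z": 0,"yaw": 0},{"hand": -1,"x": 0,"y": 0,"z": 0,"yaw": 0}])

```text
clock: 13.25
eef_pos: [546.5, -120.5, 36.0]
eef_rot: [3.141, -0.001, 1.194]
wrist_force: [2.5, 4.5, 0.2]
finger_gap: 35.8
finger_force: 35.0
```

```bash
python3 rd.py
```

```text
push 5.401464808741801 lat -0.4683722872164185 Fz 0.26174432281831433 pos [ 546.49377287 -120.5435285    35.97557301] along 31.239699715693593 [ 3.14135938e+00 -5.48832406e-04  1.19384133e+00] [ 0.89170304 -0.33446155 -0.07282235] 13.45
```

arm_command(targets=[{"hand": -1,"x": -0.001,"y": 0,"z": 0,"yaw": 0},{"hand": -1,"x": -0.001,"y": 0,"z": 0,"yaw": 0},{"hand": -1,"x": 0,"y": 0,"z": 0,"yaw": 0},{"hand": -1,"x": 0,"y": 0,"z": 0,"yaw": 0},{"hand": -1,"x": 0,"y": 0,"z": 0,"yaw": 0}])

```text
clock: 13.95
eef_pos: [545.8, -122.3, 36.0]
eef_rot: [3.141, -0.001, 1.194]
wrist_force: [1.5, 6.5, -0.6]
finger_gap: 35.6
finger_force: 35.0
```

```bash
python3 rd.py
```

```text
push 6.520006784982999 lat -0.37259191096196476 Fz 0.41252657511436414 pos [ 545.78062519 -122.31763562   35.96698587] along 33.1517415174301 [ 3.14135675e+00 -7.00026026e-04  1.19392398e+00] [ 1.03223152 -0.37266401 -0.01498371] 14.15
```

arm_command(targets=[{"hand": -1,"x": -0.001,"y": 0,"z": 0,"yaw": 0},{"hand": -1,"x": -0.001,"y": 0,"z": 0,"yaw": 0},{"hand": -1,"x": -0.001,"y": 0,"z": 0,"yaw": 0},{"hand": -1,"x": -0.001,"y": 0,"z": 0,"yaw": 0},{"hand": -1,"x": -0.0005,"y": 0,"z": 0,"yaw": 0},{"hand": -1,"x": 0,"y": 0,"z": 0,"yaw": 0},{"hand": -1,"x": 0,"y": 0,"z": 0,"yaw": 0},{"hand": -1,"x": 0,"y": 0,"z": 0,"yaw": 0}])

```text
clock: 14.95
eef_pos: [544.3, -126.0, 36.0]
eef_rot: [3.141, -0.001, 1.194]
wrist_force: [3.8, 9.7, 0.1]
finger_gap: 35.7
finger_force: 35.0
```

```bash
python3 rd.py
python3 - <<'E'
from h import *
c=get_calibration("wrist");im=camera("wrist");np.savez("pics/w5.npz",im=im,**c)
sd=camera("side")
cv2.imwrite("pics/c5.png",np.hstack([im[:,:,::-1],cv2.resize(sd[150:220,230:310],(288,252),interpolation=2)[:,:,::-1].repeat(1,0) if 0 else cv2.resize(sd[150:230,235:305],(288,384),interpolation=2)[:,:,::-1]]))
E
```

```text
push 10.64314611760352 lat -0.48153230309532696 Fz -0.3649482691252267 pos [ 544.33218629 -125.95143243   35.98084169] along 37.06355794193569 [ 3.14128877e+00 -1.46950482e-03  1.19396950e+00] [ 1.72929876 -0.6573258   0.00277591] 15.15
```

View pics/c5.png

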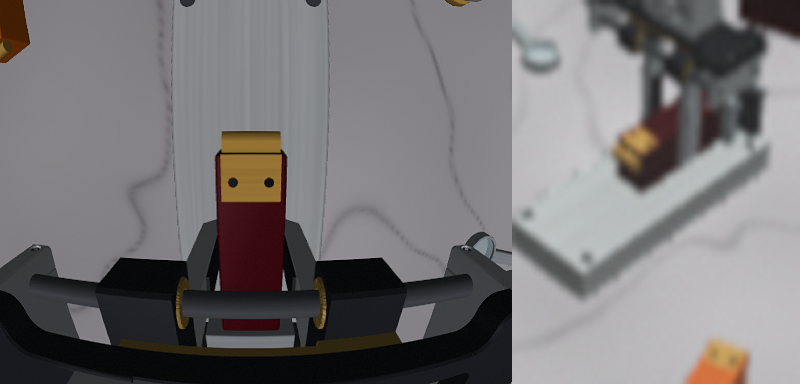

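The rail has not moved in the grip: knuckle still at row 131, columns 217–287, mid 251 against bed mid 250. The side panel shows it flat on the bed against the fence. I'll add 0.5 mm, let it settle, and hand in.

arm_command(targets=[{"hand": -1,"x": -0.0005,"y": 0,"z": 0,"yaw": 0},{"hand": -1,"x": 0,"y": 0,"z": 0,"yaw": 0},{"hand": -1,"x": 0,"y": 0,"z": 0,"yaw": 0},{"hand": -1,"x": 0,"y": 0,"z": 0,"yaw": 0},{"hand": -1,"x": 0,"y": 0,"z": 0,"yaw": 0}])

```text
clock: 15.75
eef_pos: [544.2, -126.4, 36.0]
eef_rot: [3.141, -0.002, 1.194]
wrist_force: [3.9, 10.9, -0.3]
finger_gap: 35.6
finger_force: 35.0
```

```bash
python3 rd.py; python3 -c "
from cell import manip
print(manip.sign_off())"
```

```text
push 10.661513732912988 lat -0.2610179939389165 Fz -0.9285410100408473 pos [ 544.17009754 -126.36508711   35.99160017] along 37.507834282425144 [ 3.14124541e+00 -1.58041223e-03  1.19404509e+00] [ 1.81710571 -0.6842842  -0.07458996] 15.95
the job is handed in; nothing more can be done
None
```

I handed the job in at about 16 s of the 51 s allowed: the stop is pressed home, and the long rail lies flat and centred on the bed, still gripped and held into the fence at about 11–12 N; sign-off returned no verdict.

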